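# Release the coffee-pod drawer with its push key

## Task

The drawer of the white coffee-pod box is locked by a sprung catch tab hidden somewhere under the long slot in the box's top. Take the release key out of its wooden stand, push its rod down through the slot, feel for the tab and press it gently, without forcing anything, until the drawer springs open. Then put the key back in its stand, upright and fully seated on its collar, leaving the drawer open and the jam jar, cup and pepper mill where they stand.

Things in the scene. Friction and masses are not known exactly. Their poses are not given: they have to be found in the camera images.
- pod_box: White coffee-pod box, fixed, 130 (x) x 170 (y) x 80 mm high. Origin: centre of its underside; z up. Its drawer front (plain grey plate, no handle, 158 mm wide, 8 to 45 mm above the worktop) faces its own -x. In the flat top, 30 mm from the middle towards the drawer front, is a slot along y, 56 mm long (y) and 11 mm wide (x), with steel trim flat in the top.
- slot (a point): Middle of the slot's mouth, level with the box's top, 80 mm above the worktop; axes as pod_box: y along the slot, x across it. Below is a straight chute of the same 56 x 11 mm down to a rigid floor 38 mm below the top. The catch tab stands in the chute.
- chute_floor (a point): Middle of the chute's floor, 38 mm below the slot. The hidden black catch tab is 10 mm long (y), 8 mm wide (x); its centre lies 0 to 16 mm from here along y, either side, its flat top 12 to 28 mm below the box's top, both new each time. Sprung straight down: 3 N to start, 6 N at its hard stop 6 mm down; frees the drawer at about 4.5 mm; springs back. Rigid along y. Beside it the chute is empty.
- pod_drawer (a joint): How far the drawer is out, in m: 0 shut and locked; once the catch is pressed, a spring drives it out along the box's -x to 0.04, where it stays.
- release_key: Push key, 108 mm, about 60 g, loose, upright in the stand. Origin: tip of its rod; z up along the rod. Steel rod 8 mm in diameter, its last 4 mm tapering to 4 mm at the tip; 60 to 66 mm above the tip a round black collar, 26 mm in diameter; from 66 to 108 mm a flat black handle, 14 mm thick along the key's x, 30 mm wide along its y (grip firmly across it).
- key_stand: Light wooden block, fixed, 52 x 52 x 68 mm high, with a vertical through hole of 13 mm diameter in its middle. Origin: centre of its underside. The seated key rests with its collar on the block's top, its tip 8 mm above the worktop. The stand is to the left or to the right of the box.
- stand_mouth (a point): Centre of the hole's mouth in the top of the stand, 68 mm above the worktop; z up.
- jam_jar: Glass jam jar with a pale lid, 58 mm in diameter, 85 mm high; origin: centre of its underside. Bystander, on the other side of the box from the stand.
- cup_white: White cup with thin red lines and a handle, 62 x 90 x 53 mm high; origin: centre of its underside. Bystander.
- pepper_mill: Dark wooden pepper mill, 58 mm in diameter, 135 mm high; origin: centre of its underside. Bystander.

How it is judged:
By the outcome, as a careful person would: the job done as asked, in the order asked, and still so for the second after the job is handed in, with the robot touching nothing.
It also fails if it takes over 64 s, if anything falls off the work surface, if the arm or the gripper's body presses on something with over 40 N, if the wrist force passes 120 N, or if a joint passes its speed limit or range.

## Robot

A 7-joint arm with a two-finger parallel gripper is mounted at the origin on a cart in front of the work surface, level with it; the furniture and walls round the work are solid. World frame = base frame: x ahead of the robot, y to its left, z up, the work surface at z = 0. Lengths are in m, angles in rad, forces in N, time in s.
With the tool pointing down it reaches from about 0.4 to 0.875 m from the base axis. Payload 6.5 kg.
Tool frame: the origin (TCP) lies midway between the tips of the shut fingers; the grasp point (between the pads) lies 19 mm behind it; z points along the fingers, y is the line along which they close (so a half turn about z gives the same grasp; the last joint's range is limited). The gripper opens to 88 mm and grips with 3 to 60 N. Pads are 18 mm wide; open, the fingers measure 123 mm over their backs; the gripper's body (75 mm by 187 mm) begins 45 mm behind the grasp point.
Start: joints at [-1.4, 0.536, -0.004, 1.538, 0.003, 1.067, -0.071], TCP at [0.152, 0.632, 0.239] pointing down, gripper open.
Joint ranges: [-2.7, 2.7], [-0.37, 2.16], [-1.27, 1.26], [0.24, 2.4], [-1.31, 4.45], [0.19, 1.91], [-2.76, 2.76]. Speed limits (rad/s): [2.39, 2.39, 3.14, 3.14, 3.14, 3.14, 3.14].

## Interface

Orientations are given as a unit quaternion [w, x, y, z].
In Python, from bench import * gives the robot as it stands.
- The arm moves only by the shell command python3 -m inch 'ROWS'. ROWS is JSON, a list of rows, each a list of 3 entries, a list of its own where there are three numbers: the turn, a rotation vector about the tool's x, y, z in rad, then the shift along the tool's x, y, z in m, then the opening, from -1 (shut) to 1 (fully open). In form: [[[ax, ay, az], [tx, ty, tz], claw], ...]. A call has exactly 10 rows; each row shifts and turns the commanded pose from where the row before left it, along the tool's axes as they then stand; what a row does not reach is not made up. A row lasts 1/10 s, in which the tool goes at most 50 mm and 8.59 degrees, less where a joint would pass 70% of its speed; a pose out of reach is approached as far as the arm can. A call with a gripper value outside its range is refused whole. The fingers move at their own pace and stop on an object; the grip force is fixed at half the most. Time passes only in rows, so rows that do not move let the fingers close, or fill a call up. It gives the time, the measured TCP pose, the force, the opening and the grip force at its end, in the units of the state.
- observe(): the state, without advancing time (a new reading comes with each control period).
- get_image(name): name is "scene" or "top" or "wrist"; returns the picture (480x640x3 uint8, blue, green, red); there is no depth.
- calibration(name): a dict with "fx", "fy", "cx", "cy" (pixels), "k1" (the pictures are not rectified: a ray, as slopes to the right and down, at radius r is drawn at 1 + k1 r^2 times it, then the intrinsics apply), "extrinsics" (4x4, takes a point from camera to world coordinates). Camera axes: x right, y down, z forward; pixel columns grow to the right and rows downward; lengths in m; the calibration is good to about 2 mm. A picture is of the moment at which its call begins: read the wrist's pose just before it. calibration takes no time and is no camera call; for the wrist camera it gives the pose at the moment of the call.
- close_job(): hands the job in; it is judged then, once.
The state is a dict: "time_s": time; "joints": joint angles; "joint_velocities": joint speeds; "tau": joint torques, N m; "tool_pos": TCP position; "orientation": TCP orientation; "wrist_force": force on the tool from outside, world axes, zero at the start; "torque": the same for the moment, N m; "grip_width": opening from 0.0 (shut) to 1.0 (fully open); "finger_force": force on a finger pad.
Only numpy, scipy, OpenCV 4.12 (cv2) and the standard library are available. Lean on these libraries where they do the work, as an engineer would, in place of code of your own. Each camera call takes 0.05 s, during which the arm holds its last target. There are 200 camera calls.

## Working session

There is one attempt and no reset: what is moved stays moved. The work goes in short steps, Python scripts to look and compute and a shell command to move; the robot and the scene stay as the last step left them, time stands still between calls to the robot, and variables do not carry over. Pictures are saved under pics/ and viewed, at most 10 in all, crops included, and the job is handed in when it is done.

```bash
mkdir -p pics
cat > h.py <<'E'
from bench import *
import numpy as np, cv2
from scipy.spatial.transform import Rotation as R
def ray(c,u,v):
    p=np.array([(u-c["cx"])/c["fx"],(v-c["cy"])/c["fy"]]); q=p.copy()
    for _ in range(20): q=p/(1+c["k1"]*(q@q))
    E=np.array(c["extrinsics"]); return E[:3,3],E[:3,:3]@np.array([q[0],q[1],1])
def at(c,u,v,z):
    o,d=ray(c,u,v); return o+d*(z-o[2])/d[2]
def proj(c,P):
    E=np.array(c["extrinsics"]); p=E[:3,:3].T@(np.array(P)-E[:3,3]); q=p[:2]/p[2]; q=q*(1+c["k1"]*(q@q))
    return np.array([q[0]*c["fx"]+c["cx"],q[1]*c["fy"]+c["cy"]])
def st():
    s=observe(); Rm=R.from_quat(np.roll(s["orientation"],-1)).as_matrix()
    print(s["time_s"],np.round(s["tool_pos"],4),"\n",np.round(Rm,3),"F",np.round(s["wrist_force"],2),s["grip_width"],s["finger_force"]); return s,Rm
E
python3 - <<'E'
from h import *
st()
for n in("top","scene"):
    c=calibration(n); cv2.imwrite(f"pics/{n}0.png",get_image(n)); print({k:c[k] for k in c})
E
```

```text
0.0 [0.1523 0.6313 0.2379] 
 [[-0.972  0.235 -0.   ]
 [ 0.235  0.972 -0.002]
 [-0.    -0.002 -1.   ]] F [-0.41 -0.53 -0.61] 1.0016583120242977 0.0
{'fx': 565.4777573387939, 'fy': 565.4777573387939, 'cx': 317.1203296949805, 'cy': 241.24960237131498, 'k1': 0.004331303343668408, 'extrinsics': array([[ 0.02460317, -0.98735719,  0.15659012,  0.37705529],
       [-0.99958263, -0.02192435,  0.01881171,  0.00667816],
       [-0.01514074, -0.15698759, -0.98748451,  1.34101353],
       [ 0.        ,  0.        ,  0.        ,  1.        ]])}
{'fx': 591.419987637789, 'fy': 591.419987637789, 'cx': 320.3705770136215, 'cy': 234.39150229334595, 'k1': -0.14370210814542264, 'extrinsics': array([[ 0.54883359, -0.55383262,  0.62613986, -0.17692021],
       [-0.83591359, -0.36853292,  0.40673326, -0.47657817],
       [ 0.005491  , -0.7466277 , -0.66521946,  0.87826084],
       [ 0.        ,  0.        ,  0.        ,  1.        ]])}
```

View pics/top0.png

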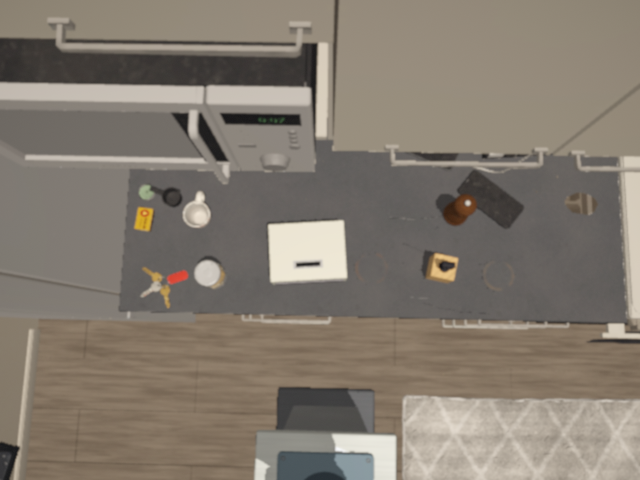

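View pics/scene0.png

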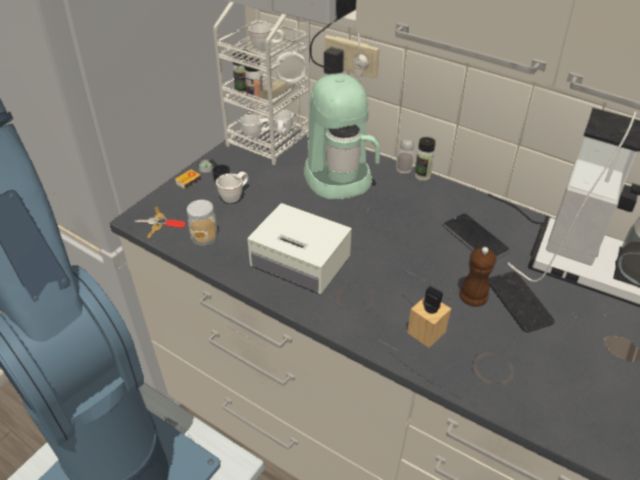

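The top view shows the slot at about (308,264), the stand top at about (443,267) with the key handle at (447,266), the mill at (461,207) and the jar at (208,273). The scene view agrees with this.

Run:
```python
from h import *
c=calibration("top")
for n,u,v,z in [("slot",308,264,.08),("slotL",295,265,.08),("slotR",321,263,.08),("bFL",272,283,.08),("bFR",347,279,.08),("bBL",268,224,.08),("bBR",344,221,.08),("key",447,266,.11),("stand",443,268,.068),("mill",465,201,.13),("jar",207,272,.085)]: print(n,np.round(at(c,u,v,z),4))
im=get_image("top")[235:300,260:480]; cv2.imwrite("pics/crop1.png",cv2.resize(im,None,fx=3.6,fy=3.6,interpolation=cv2.INTER_CUBIC))
s,Rm=st(); w=calibration("wrist"); E=np.array(w["extrinsics"]); print(w["fx"],w["k1"]); print(np.round(Rm.T@E[:3,:3],3),Rm.T@(E[:3,3]-s["tool_pos"]))
```

```text
slot [0.5249 0.0499 0.08  ]
slotL [0.522 0.079 0.08 ]
slotR [0.5278 0.0208 0.08  ]
bFL [0.4803 0.1292 0.08  ]
bFR [ 0.4932 -0.0381  0.08  ]
bBL [0.6142 0.1433 0.08  ]
bBR [ 0.6249 -0.0291  0.08  ]
key [ 0.5239 -0.2545  0.11  ]
stand [ 0.5242 -0.2543  0.068 ]
mill [ 0.6652 -0.291   0.13  ]
jar [0.5012 0.2751 0.085 ]
0.15 [0.1524 0.6314 0.2381] 
 [[-0.972  0.235 -0.   ]
 [ 0.235  0.972 -0.001]
 [-0.    -0.001 -1.   ]] F [-0.36  0.07  0.35] 0.9998359511038966 0.0
367.59321039777393 -0.0007970886310706015
[[-0.001 -0.959 -0.284]
 [ 1.    -0.001 -0.   ]
 [-0.    -0.284  0.959]] [ 0.07407073 -0.00055082 -0.1452644 ]
```

View pics/crop1.png

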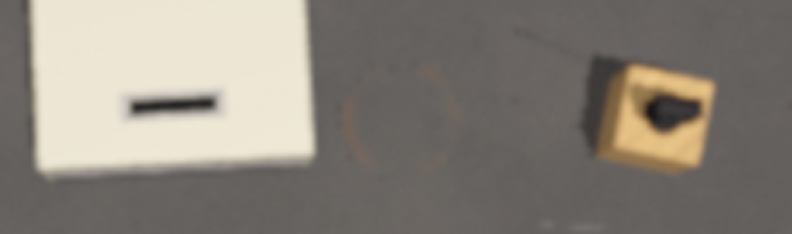

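```bash
python3 -m inch '[[[0,0,0],[-0.037,-0.033,0],1],[[0,0,0],[-0.037,-0.033,0],1],[[0,0,0],[-0.037,-0.033,0],1],[[0,0,0],[-0.037,-0.033,0],1],[[0,0,0],[-0.037,-0.033,0],1],[[0,0,0],[-0.037,-0.033,0],1],[[0,0,0],[-0.037,-0.033,0],1],[[0,0,0],[-0.037,-0.033,0],1],[[0,0,0],[-0.037,-0.033,0],1],[[0,0,0],[-0.037,-0.033,0],1]]'
python3 -m inch '[[[0,0,0],[-0.02,-0.0443,0],1],[[0,0,0],[-0.02,-0.0443,0],1],[[0,0,0],[-0.02,-0.0443,0],1],[[0,0,0],[-0.02,-0.0443,0],1],[[0,0,0],[-0.02,-0.0443,0],1],[[0,0,0],[-0.02,-0.0443,0],1],[[0,0,0],[-0.02,-0.0443,0],1],[[0,0,0],[-0.02,-0.0443,0],1],[[0,0,0],[-0.02,-0.0443,0],1],[[0,0,0],[-0.02,-0.0443,0],1]]'
python3 -m inch '[[[0,0,0.133],[0,0,0],1],[[0,0,0.133],[0,0,0],1],[[0,0,0.133],[0,0,0],1],[[0,0,0.133],[0,0,0],1],[[0,0,0.133],[0,0,0],1],[[0,0,0.133],[0,0,0],1],[[0,0,0.133],[0,0,0],1],[[0,0,0.133],[0,0,0],1],[[0,0,0.133],[0,0,0],1],[[0,0,0.133],[0,0,0],1]]'
python3 - <<'E'
from h import *
s,_=st(); print(np.round(s["joints"],2)); im=get_image("wrist"); cv2.imwrite("pics/w1.png",im)
E
```

```text
time_s: 1.15
tool_pos: [0.4355, 0.2224, 0.2388]
orientation: [0.0, 0.118, 0.993, 0.0]
wrist_force: [0.7, 0.3, -0.3]
grip_width: 1.0
finger_force: 0.0
time_s: 2.15
tool_pos: [0.5253, -0.255, 0.2386]
orientation: [-0.0, 0.118, 0.993, 0.0]
wrist_force: [1.4, 1.0, -0.1]
grip_width: 0.996
finger_force: 0.0
time_s: 3.15
tool_pos: [0.5251, -0.2531, 0.2385]
orientation: [-0.0, 0.708, 0.707, -0.0]
wrist_force: [0.1, -0.0, 0.3]
grip_width: 0.999
finger_force: 0.0
3.15 [ 0.5251 -0.2531  0.2385] 
 [[ 0.001  1.    -0.   ]
 [ 1.    -0.001  0.   ]
 [ 0.    -0.    -1.   ]] F [ 0.06 -0.03  0.35] 0.9989066703714007 0.0
[-0.15  0.5   0.72  1.75 -0.38  1.03  0.71]
```

View pics/w1.png

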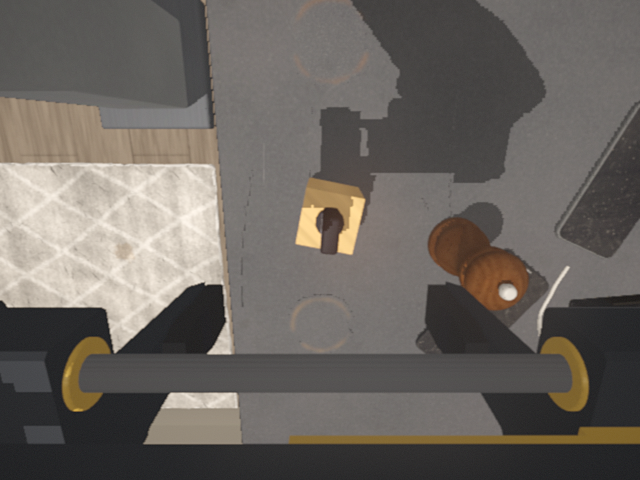

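Run:
```python
from h import *
im=cv2.imread("pics/w1.png")[160:280,270:400]; cv2.imwrite("pics/c2.png",cv2.resize(im,None,fx=5,fy=5,interpolation=cv2.INTER_CUBIC))
```

```text
(no output)
```

View pics/c2.png

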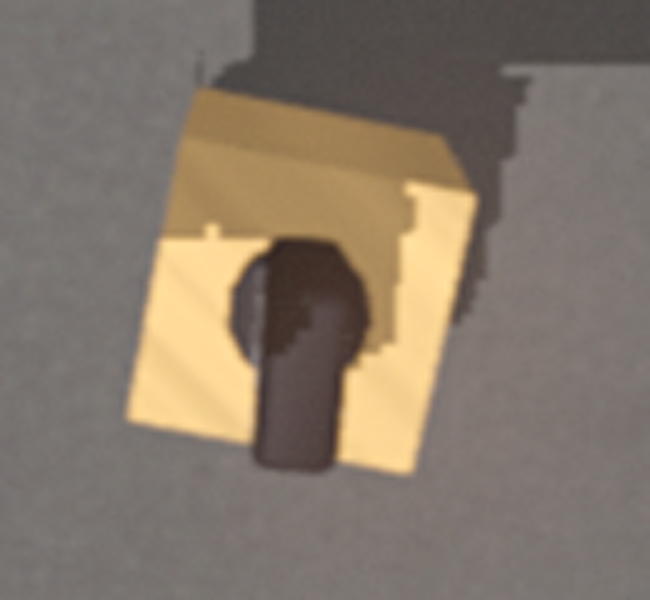

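Run:
```python
from h import *
s,Rm=st();c=calibration("wrist")
f=lambda x,y,z: at(c,x/5+270,y/5+160,z)
P=[f(*p,.068) for p in [(182,138),(475,193),(412,472),(128,420)]]
print("stand",np.mean(P,0),[np.degrees(np.arctan2(*(P[i+1]-P[i])[1::-1])) for i in range(3)],[np.linalg.norm(P[i+1]-P[i]) for i in range(3)])
K=[f(*p,.116) for p in [(268,245),(345,248),(337,468),(253,466)]]
print("key",np.round(K,4),np.mean(K,0),[np.degrees(np.arctan2(*(K[i+1]-K[i])[1::-1])) for i in range(3)])
print("collar",f(300,305,.074))
for z in (.116,): print(proj(c,[.524,-.254,z]))
```

```text
3.2 [ 0.5252 -0.2529  0.2384] 
 [[ 0.007  1.    -0.001]
 [ 1.    -0.007  0.   ]
 [ 0.    -0.001 -1.   ]] F [ 0.16  0.69 -0.43] 0.9957568240564089 0.0
stand [ 0.52844118 -0.25886577  0.068     ] [np.float64(-11.16442103034343), np.float64(-101.37472144171166), np.float64(168.61713256405187)] [np.float64(0.05164669032499799), np.float64(0.052172305542220694), np.float64(0.05229481507716027)]
key [[ 0.5233 -0.237   0.116 ]
 [ 0.5348 -0.2376  0.116 ]
 [ 0.5336 -0.2721  0.116 ]
 [ 0.5207 -0.2717  0.116 ]] [ 0.52811046 -0.25460154  0.116     ] [np.float64(-2.750181456652142), np.float64(-91.90708656617889), np.float64(178.08972329544966)]
collar [ 0.52851876 -0.25665356  0.074     ]
[324.68711321 231.01604547]
```

```bash
python3 -m inch '[[[0,0,0.05],[-0.003,0.003,0],1],[[0,0,0],[0,0,0.02],1],[[0,0,0],[0,0,0.02],1],[[0,0,0],[0,0,0.02],1],[[0,0,0],[0,0,0.02],1],[[0,0,0],[0,0,0.02],1],[[0,0,0],[0,0,0.02],1],[[0,0,0],[0,0,0.02],1],[[0,0,0],[0,0,0.02],1],[[0,0,0],[0,0,0],1]]'
python3 - <<'E'
from h import *
st()
E
python3 -m inch '[[[0,0,0],[0,0,0],-1],[[0,0,0],[0,0,0],-1],[[0,0,0],[0,0,0],-1],[[0,0,0],[0,0,0],-1],[[0,0,0],[0,0,0],-1],[[0,0,0],[0,0,0],-1],[[0,0,0],[0,0,0],-1],[[0,0,0],[0,0,0],-1],[[0,0,0],[0,0,0],-1],[[0,0,0],[0,0,0],-1]]'
```

```text
time_s: 4.2
tool_pos: [0.5266, -0.2551, 0.0764]
orientation: [-0.002, 0.722, 0.692, -0.001]
wrist_force: [0.1, -0.1, 0.1]
grip_width: 1.001
finger_force: 0.0
4.2 [ 0.5266 -0.2551  0.0764] 
 [[ 0.044  0.999 -0.004]
 [ 0.999 -0.044  0.002]
 [ 0.002 -0.004 -1.   ]] F [ 0.05 -0.1   0.15] 1.0014671442624634 0.0
time_s: 5.2
tool_pos: [0.5283, -0.2563, 0.0787]
orientation: [-0.0, 0.723, 0.691, -0.0]
wrist_force: [-0.2, -0.7, 0.6]
grip_width: 0.156
finger_force: 30.0
```

```bash
python3 -m inch '[[[0,0,0],[0,0,-0.01],-1],[[0,0,0],[0,0,-0.01],-1],[[0,0,0],[0,0,-0.012],-1],[[0,0,0],[0,0,-0.012],-1],[[0,0,0],[0,0,-0.012],-1],[[0,0,0],[0,0,-0.012],-1],[[0,0,0],[0,0,-0.012],-1],[[0,0,0],[0,0,-0.012],-1],[[0,0,0],[0,0,-0.012],-1],[[0,0,0],[0,0,0],-1]]'
python3 -m inch '[[[0,0,0],[0.0256,-0.0014,0],-1],[[0,0,0],[0.0256,-0.0014,0],-1],[[0,0,0],[0.0256,-0.0014,0],-1],[[0,0,0],[0.0256,-0.0014,0],-1],[[0,0,0],[0.0256,-0.0014,0],-1],[[0,0,0],[0.0256,-0.0014,0],-1],[[0,0,0],[0.0256,-0.0014,0],-1],[[0,0,0],[0.0256,-0.0014,0],-1],[[0,0,0],[0.0256,-0.0014,0],-1],[[0,0,0],[0.0256,-0.0014,0],-1]]'
python3 - <<'E'
from h import *
get_image("top")
s,Rm=st(); c=calibration("wrist"); im=get_image("wrist"); cv2.imwrite("pics/w2.png",im)
import pickle; pickle.dump((s,c),open("w2.pkl","wb"))
print(proj(c,[.525,.05,.08]), proj(c,s["tool_pos"]+Rm@[0,0,.0707]))
E
```

```text
time_s: 6.2
tool_pos: [0.5292, -0.2569, 0.1846]
orientation: [0.001, 0.723, 0.691, 0.001]
wrist_force: [-0.9, -1.5, -0.8]
grip_width: 0.153
finger_force: 30.0
time_s: 7.2
tool_pos: [0.5257, 0.0012, 0.1824]
orientation: [-0.0, 0.723, 0.691, -0.0]
wrist_force: [0.2, 0.6, 0.1]
grip_width: 0.154
finger_force: 30.0
7.25 [0.5258 0.0064 0.182 ] 
 [[ 0.041  0.999 -0.002]
 [ 0.999 -0.041  0.003]
 [ 0.003 -0.002 -1.   ]] F [ 0.78  3.16 -0.46] 0.1577885362285512 30.0011339597404
[322.81340319 175.11353982] [326.50122904 251.4673801 ]
```

View pics/w2.png

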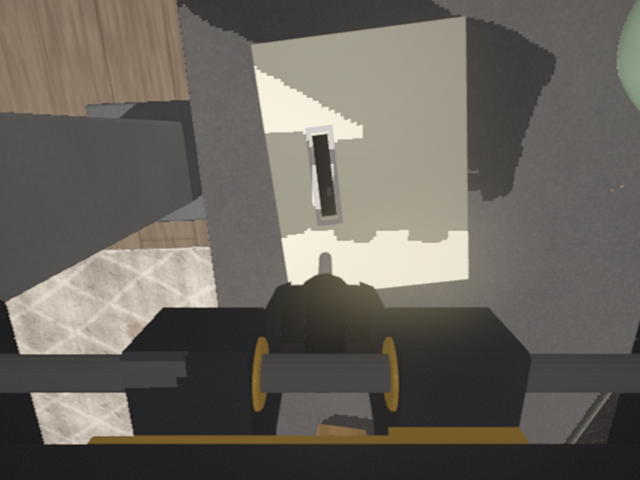

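Run:
```python
from h import *
im=cv2.imread("pics/w2.png")[120:280,270:380]; im=np.clip(im.astype(float)*1.0,0,255).astype(np.uint8)
b=np.clip(im.astype(float)*4,0,255).astype(np.uint8)
cv2.imwrite("pics/c3.png",cv2.resize(np.hstack([im,b]),None,fx=3.6,fy=3.6,interpolation=cv2.INTER_CUBIC))
```

```text
(no output)
```

View pics/c3.png

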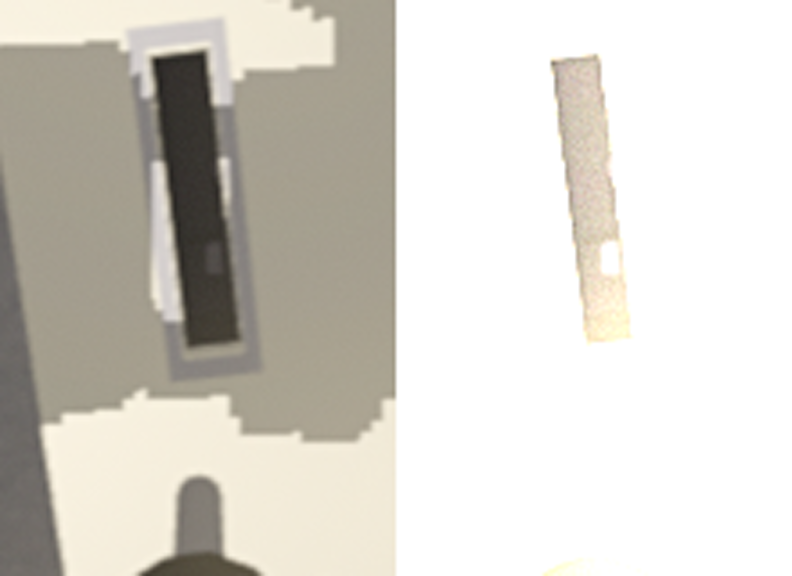

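Run:
```python
from h import *
import pickle; s0,c=pickle.load(open("w2.pkl","rb"))
f=lambda x,y,z: at(c,x/3.6+270,y/3.6+120,z)
P=[f(*p,.08) for p in [(153,60),(207,52),(240,340),(186,348)]]
print("slot",np.mean(P,0)); A=(P[0]+P[1]-P[2]-P[3])/2; print(A,np.linalg.norm(A),np.degrees(np.arctan2(-A[0],A[1])),np.linalg.norm(P[1]-P[0]))
t=f(199.5,483,s0["tool_pos"][2]-.0707); print("tip",t,t-s0["tool_pos"])
for z in(.08,.068,.052,.042):
  q=f(213,258,z); print("spot",q, (q-np.mean(P,0))@A/np.linalg.norm(A))
st()
```

```text
slot [0.5262242  0.04884729 0.08      ]
[-0.00389754  0.05336319  0.        ] 0.053505331376739115 4.1773549795784595 0.009835799871047634
tip [0.52490351 0.00489843 0.11125805] [-0.00085816 -0.00154254 -0.0707    ]
spot [0.52881431 0.03871172 0.08      ] -0.0102973230533969
spot [0.52884614 0.03675689 0.068     ] -0.012249274382099402
spot [0.52888857 0.03415046 0.052     ] -0.01485187615370273
spot [0.5289151  0.03252143 0.042     ] -0.016478502260954805
7.3 [0.5258 0.0044 0.182 ] 
 [[ 0.04   0.999 -0.001]
 [ 0.999 -0.04   0.002]
 [ 0.002 -0.001 -1.   ]] F [ 0.39  0.4  -1.06] 0.1563948842690762 30.00022794585675
```

```bash
python3 -m inch '[[[0,0,0],[0.0068,0.0002,0],-1],[[0,0,0],[0.0068,0.0002,0],-1],[[0,0,0],[0.0068,0.0002,0],-1],[[0,0,0],[0.0068,0.0002,0],-1],[[0,0,0],[0.0068,0,0],-1],[[0,0,0],[0,0,0.006],-1],[[0,0,0],[0,0,0.006],-1],[[0,0,0],[0,0,0],-1],[[0,0,0],[0,0,0],-1],[[0,0,0],[0,0,0],-1]]'
python3 - <<'E'
from h import *
st(); c=calibration("wrist"); im=get_image("wrist"); cv2.imwrite("pics/w3.png",im)
b=im[100:300,240:400]; cv2.imwrite("pics/c4.png",cv2.resize(b,None,fx=3,fy=3,interpolation=cv2.INTER_CUBIC)); st()
import pickle; pickle.dump(c,open("w3.pkl","wb"))
E
```

```text
time_s: 8.3
tool_pos: [0.5285, 0.0337, 0.1708]
orientation: [0.0, 0.723, 0.69, -0.0]
wrist_force: [0.4, 0.5, 0.2]
grip_width: 0.156
finger_force: 30.0
8.3 [0.5285 0.0337 0.1708] 
 [[ 0.047  0.999  0.   ]
 [ 0.999 -0.047 -0.   ]
 [-0.     0.    -1.   ]] F [0.41 0.49 0.17] 0.15559678213212733 29.99993038829416
8.35 [0.5285 0.0338 0.1709] 
 [[ 0.046  0.999  0.   ]
 [ 0.999 -0.046 -0.   ]
 [-0.     0.    -1.   ]] F [-0.9  -0.78 -1.42] 0.1529156800846293 29.99991773162037
```

View pics/c4.png

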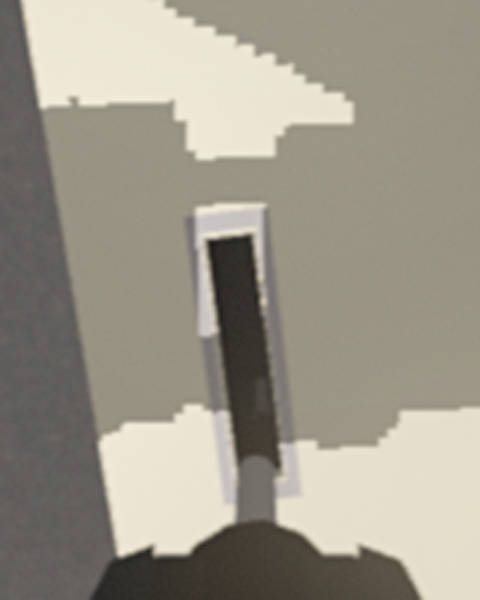

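Run:
```python
from h import *
import pickle; s0,c2=pickle.load(open("w2.pkl","rb")); c3=pickle.load(open("w3.pkl","rb"))
o1,d1=ray(c2,329.2,191.7); o2,d2=ray(c3,240+261/3,100+392/3)
k=np.linalg.lstsq(np.c_[d1,-d2],o2-o1,rcond=None)[0]; print(o1+k[0]*d1,o2+k[1]*d2)
g=lambda x,y,z: at(c3,x/3+240,y/3+100,z)
print("edge far",(g(207,240,.08)+g(253,236,.08))/2,"corner R near",g(280,472,.08)); t=g(257,463,.1001);print("tip",t)
```

```text
[0.52890295 0.03470351 0.05555415] [0.52909045 0.03468636 0.05555746]
edge far [0.52423945 0.07578542 0.08      ] corner R near [0.53271559 0.02242329 0.08      ]
tip [0.52789969 0.03179488 0.1001    ]
```

The slot holds a lit patch at about crop (261,392). It triangulates to about 24 mm below the top and −13 mm along y, so it's probably the tab's top. I'll correct the aim and enter the slot there.

```bash
python3 -m inch '[[[0,0,0],[0.002,-0.0006,0],-1],[[0,0,0],[0.002,-0.0006,0],-1],[[0,0,0],[0,0,0],-1],[[0,0,0],[0,0,0.005],-1],[[0,0,0],[0,0,0.005],-1],[[0,0,0],[0,0,0.005],-1],[[0,0,0],[0,0,0.005],-1],[[0,0,0],[0,0,0.003],-1],[[0,0,0],[0,0,0],-1],[[0,0,0],[0,0,0],-1]]'
python3 - <<'E'
from h import *
st();c=calibration("wrist"); im=get_image("wrist"); b=im[100:300,240:400]; cv2.imwrite("pics/c5.png",cv2.resize(b,None,fx=3,fy=3,interpolation=cv2.INTER_CUBIC)); st()
E
```

```text
time_s: 9.35
tool_pos: [0.5274, 0.038, 0.1477]
orientation: [0.0, 0.723, 0.691, -0.0]
wrist_force: [-0.2, -0.4, -1.0]
grip_width: 0.156
finger_force: 30.0
9.35 [0.5274 0.038  0.1477] 
 [[ 0.046  0.999  0.   ]
 [ 0.999 -0.046 -0.   ]
 [-0.     0.    -1.   ]] F [-0.16 -0.42 -1.04] 0.15638183197872135 29.99990821816027
9.4 [0.5275 0.038  0.1478] 
 [[ 0.046  0.999  0.   ]
 [ 0.999 -0.046  0.   ]
 [ 0.     0.    -1.   ]] F [ 0.18  0.3  -0.75] 0.1579879944068321 29.999872595071793
```

View pics/c5.png

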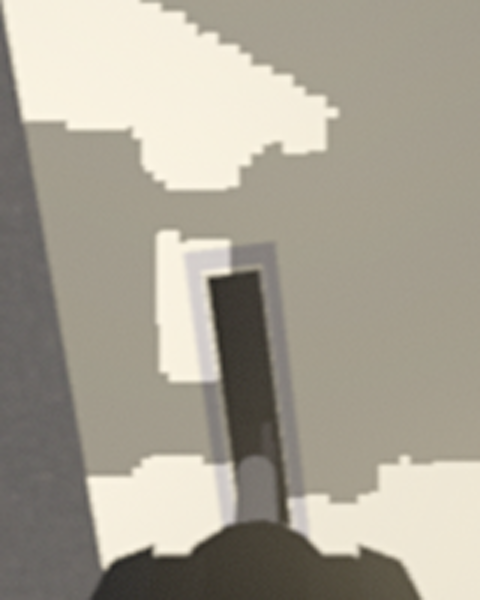

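```bash
python3 -m inch '[[[0,0,0],[0,0.0005,0.002],-1],[[0,0,0],[0,0,0.002],-1],[[0,0,0],[0,0,0.002],-1],[[0,0,0],[0,0,0.002],-1],[[0,0,0],[0,0,0.002],-1],[[0,0,0],[0,0,0.002],-1],[[0,0,0],[0,0,0.002],-1],[[0,0,0],[0,0,0],-1],[[0,0,0],[0,0,0],-1],[[0,0,0],[0,0,0],-1]]'
python3 -m inch '[[[0,0,0],[0,0,0.001],-1],[[0,0,0],[0,0,0.001],-1],[[0,0,0],[0,0,0.001],-1],[[0,0,0],[0,0,0.001],-1],[[0,0,0],[0,0,0.001],-1],[[0,0,0],[0,0,0.001],-1],[[0,0,0],[0,0,0.001],-1],[[0,0,0],[0,0,0],-1],[[0,0,0],[0,0,0],-1],[[0,0,0],[0,0,0],-1]]'
```

```text
time_s: 10.4
tool_pos: [0.528, 0.038, 0.1338]
orientation: [0.0, 0.723, 0.691, 0.0]
wrist_force: [-0.1, 0.3, 0.0]
grip_width: 0.155
finger_force: 30.0
time_s: 11.4
tool_pos: [0.5279, 0.038, 0.1268]
orientation: [0.0, 0.723, 0.691, 0.0]
wrist_force: [0.0, 0.9, -1.0]
grip_width: 0.159
finger_force: 30.0
```

```bash
python3 -m inch '[[[0,0,0],[0,0,0.001],-1],[[0,0,0],[0,0,0.001],-1],[[0,0,0],[0,0,0],-1],[[0,0,0],[0,0,0],-1],[[0,0,0],[0,0,0],-1],[[0,0,0],[0,0,0],-1],[[0,0,0],[0,0,0],-1],[[0,0,0],[0,0,0],-1],[[0,0,0],[0,0,0],-1],[[0,0,0],[0,0,0],-1]]'
```

```text
time_s: 12.4
tool_pos: [0.5281, 0.038, 0.1249]
orientation: [0.0, 0.723, 0.691, 0.0]
wrist_force: [-1.3, -0.2, 5.7]
grip_width: 0.157
finger_force: 30.0
```

```bash
cat > f.py <<'E'
from h import *
F=[]
for _ in range(4): F.append(observe()["wrist_force"]); im=get_image("scene")
s=observe(); print(np.mean(F,0),s["tool_pos"],s["time_s"])
cv2.imwrite("pics/scene_now.png",im)
r=cv2.imread("pics/scene0.png"); print("drawer diff",cv2.absdiff(im,r)[240:300,225:330].mean())
E
python3 f.py; python3 -m inch '[[[0,0,0],[0,0,0.001],-1],[[0,0,0],[0,0,0],-1],[[0,0,0],[0,0,0.001],-1],[[0,0,0],[0,0,0],-1],[[0,0,0],[0,0,0],-1],[[0,0,0],[0,0,0],-1],[[0,0,0],[0,0,0],-1],[[0,0,0],[0,0,0],-1],[[0,0,0],[0,0,0],-1],[[0,0,0],[0,0,0],-1]]'; python3 f.py
```

```text
[-1.04341952  0.0137344   5.7418096 ] [0.52805745 0.03806935 0.12488012] 12.6
drawer diff 12.805767195767196
time_s: 13.6
tool_pos: [0.528, 0.0381, 0.1228]
orientation: [0.0, 0.723, 0.691, 0.0]
wrist_force: [-0.7, -0.2, 4.6]
grip_width: 0.156
finger_force: 30.0
[-0.33259352  0.34416912  4.90705284] [0.52796972 0.03810189 0.1227846 ] 13.8
drawer diff 12.605079365079366
```

```bash
python3 -m inch '[[[0,0,0],[0,0,0.001],-1],[[0,0,0],[0,0,0],-1],[[0,0,0],[0,0,0.0005],-1],[[0,0,0],[0,0,0],-1],[[0,0,0],[0,0,0],-1],[[0,0,0],[0,0,0],-1],[[0,0,0],[0,0,0],-1],[[0,0,0],[0,0,0],-1],[[0,0,0],[0,0,0],-1],[[0,0,0],[0,0,0],-1]]'; python3 f.py
```

```text
time_s: 14.8
tool_pos: [0.5279, 0.038, 0.1212]
orientation: [0.0, 0.723, 0.691, 0.0]
wrist_force: [0.0, 0.8, 3.6]
grip_width: 0.158
finger_force: 30.0
[-0.11356048 -0.05237963  3.77219897] [0.52794373 0.03803895 0.12123822] 15.0
drawer diff 28.146507936507938
```

Run:
```python
from h import *
c=calibration("scene"); a=cv2.imread("pics/scene0.png"); b=cv2.imread("pics/scene_now.png")
th=np.radians(4.2); X=np.array([np.cos(th),np.sin(th),0]); Y=np.array([-np.sin(th),np.cos(th),0])
C=np.array([.526,.0488,0])+.03*X
for d in (0,.01,.02,.03,.04,.05,.06):
    P=[C-X*(.065+d)+Y*y+np.array([0,0,.045]) for y in (-.05,0,.05)]
    print(d,[(a[int(q[1]),int(q[0])].tolist(),b[int(q[1]),int(q[0])].tolist()) for q in (proj(c,p) for p in P)])
```

```text
0 [([136, 147, 149], [151, 167, 169]), ([132, 135, 139], [125, 131, 131]), ([136, 146, 149], [130, 141, 142])]
0.01 [([90, 90, 92], [152, 155, 156]), ([89, 89, 92], [117, 119, 118]), ([88, 88, 91], [117, 119, 120])]
0.02 [([89, 87, 90], [181, 193, 193]), ([90, 88, 90], [199, 210, 208]), ([89, 87, 90], [211, 219, 218])]
0.03 [([85, 85, 87], [221, 230, 229]), ([84, 84, 86], [220, 227, 225]), ([93, 93, 96], [220, 227, 225])]
0.04 [([86, 87, 87], [159, 165, 166]), ([87, 88, 88], [169, 174, 175]), ([87, 89, 89], [177, 184, 184])]
0.05 [([90, 90, 91], [96, 95, 98]), ([90, 91, 90], [95, 94, 97]), ([90, 91, 90], [95, 95, 98])]
0.06 [([90, 90, 91], [94, 93, 96]), ([91, 92, 91], [96, 94, 97]), ([91, 92, 92], [95, 94, 97])]
```

The drawer is 40 mm out. I'll lift the key and carry it back.

```bash
python3 -m inch '[[[0,0,0],[0,0,-0.005],-1],[[0,0,0],[0,0,-0.007],-1],[[0,0,0],[0,0,-0.007],-1],[[0,0,0],[0,0,-0.007],-1],[[0,0,0],[0,0,-0.008],-1],[[0,0,0],[0,0,-0.008],-1],[[0,0,0],[0,0,-0.008],-1],[[0,0,0],[0,0,-0.008],-1],[[0,0,0],[0,0,-0.006],-1],[[0,0,0],[0,0,0],-1]]'
python3 -m inch '[[[0,0,0],[-0.0294,0.0014,0],-1],[[0,0,0],[-0.0294,0.0014,0],-1],[[0,0,0],[-0.0294,0.0014,0],-1],[[0,0,0],[-0.0294,0.0014,0],-1],[[0,0,0],[-0.0294,0.0014,0],-1],[[0,0,0],[-0.0294,0.0014,0],-1],[[0,0,0],[-0.0294,0.0014,0],-1],[[0,0,0],[-0.0294,0.0014,0],-1],[[0,0,0],[-0.0294,0.0014,0],-1],[[0,0,0],[-0.0294,0.0014,0],-1]]'
python3 -m inch '[[[0,0,0],[0,0,0],-1],[[0,0,0],[0,0,0],-1],[[0,0,0],[0,0,0],-1],[[0,0,0],[0,0,0],-1],[[0,0,0],[0,0,0],-1],[[0,0,0],[0,0,0],-1],[[0,0,0],[0,0,0],-1],[[0,0,0],[0,0,0],-1],[[0,0,0],[0,0,0],-1],[[0,0,0],[0,0,0],-1]]'
python3 -c "
from h import *
s,Rm=st(); print(Rm.T@(np.array([.5283,-.2563,.0787])-s['tool_pos']))"
```

```text
time_s: 16.0
tool_pos: [0.5285, 0.0381, 0.1861]
orientation: [0.0, 0.723, 0.691, 0.001]
wrist_force: [-0.4, -0.1, -1.2]
grip_width: 0.154
finger_force: 30.0
time_s: 17.0
tool_pos: [0.5281, -0.2573, 0.1848]
orientation: [-0.0, 0.723, 0.691, -0.0]
wrist_force: [-0.3, -0.2, -0.6]
grip_width: 0.156
finger_force: 30.0
time_s: 18.0
tool_pos: [0.5284, -0.2563, 0.1852]
orientation: [0.0, 0.723, 0.691, 0.0]
wrist_force: [-0.8, -0.2, -0.0]
grip_width: 0.154
finger_force: 30.0
18.0 [ 0.5284 -0.2563  0.1852] 
 [[ 0.046  0.999  0.   ]
 [ 0.999 -0.046 -0.   ]
 [-0.     0.    -1.   ]] F [-0.81 -0.18 -0.02] 0.1544230944545728 29.999922886490822
[ 1.04374783e-05 -9.78321288e-05  1.06546099e-01]
```

```bash
python3 -m inch '[[[0,0,0],[0,0,0.01],-1],[[0,0,0],[0,0,0.01],-1],[[0,0,0],[0,0,0.01],-1],[[0,0,0],[0,0,0.006],-1],[[0,0,0],[0,0,0.005],-1],[[0,0,0],[0,0,0.005],-1],[[0,0,0],[0,0,0.005],-1],[[0,0,0],[0,0,0.005],-1],[[0,0,0],[0,0,0.004],-1],[[0,0,0],[0,0,0],-1]]'
python3 f.py
```

```text
time_s: 19.0
tool_pos: [0.5281, -0.2561, 0.1247]
orientation: [-0.0, 0.723, 0.691, -0.0]
wrist_force: [0.7, 0.2, 0.0]
grip_width: 0.154
finger_force: 30.0
[ 0.26754426 -0.21594922 -0.48845829] [ 0.52856058 -0.2563858   0.12547492] 19.2
drawer diff 36.13026455026455
```

The rod is in the hole and nothing is pushing back on it. Next I'll go down the remaining 46 mm.

```bash
python3 -m inch '[[[0,0,0],[0,0,0.008],-1],[[0,0,0],[0,0,0.008],-1],[[0,0,0],[0,0,0.008],-1],[[0,0,0],[0,0,0.007],-1],[[0,0,0],[0,0,0.006],-1],[[0,0,0],[0,0,0.004],-1],[[0,0,0],[0,0,0.003],-1],[[0,0,0],[0,0,0.001],-1],[[0,0,0],[0,0,0.001],-1],[[0,0,0],[0,0,0],-1]]'
python3 f.py
```

```text
time_s: 20.2
tool_pos: [0.5285, -0.2563, 0.0793]
orientation: [0.0, 0.723, 0.691, 0.0]
wrist_force: [-0.8, -0.8, -0.4]
grip_width: 0.158
finger_force: 30.0
[ 0.03852119 -0.34011438 -0.37152343] [ 0.52852898 -0.25632084  0.0794028 ] 20.4
drawer diff 35.770687830687834
```

```bash
python3 -m inch '[[[0,0,0],[0,0,0.0006],-1],[[0,0,0],[0,0,0],-1],[[0,0,0],[0,0,0],0],[[0,0,0],[0,0,0],0],[[0,0,0],[0,0,0],1],[[0,0,0],[0,0,0],1],[[0,0,0],[0,0,0],1],[[0,0,0],[0,0,0],1],[[0,0,0],[0,0,0],1],[[0,0,0],[0,0,0],1]]'
python3 -m inch '[[[0,0,0],[0,0,-0.008],1],[[0,0,0],[0,0,-0.012],1],[[0,0,0],[0,0,-0.02],1],[[0,0,0],[0,0,-0.02],1],[[0,0,0],[0,0,-0.02],1],[[0,0,0],[0,0,-0.02],1],[[0,0,0],[0,0,-0.02],1],[[0,0,0],[0,0,-0.02],1],[[0,0,0],[0,0,-0.02],1],[[0,0,0],[0,0,0],1]]'
python3 - <<'E'
from h import *
st(); a=get_image("wrist"); b=get_image("scene"); cv2.imwrite("pics/sN.png",b)
c=get_image("top")
A=cv2.resize(b[170:360,100:560],(800,330)); C=cv2.resize(c[180:300,130:490],(440,147))
w=cv2.resize(a[120:360,190:450],(260,240)); cv=np.zeros((580,800,3),np.uint8); cv[:330]=A; cv[335:482,:440]=C; cv[335:575,460:720]=w; cv2.imwrite("pics/final.png",cv)
E
```

```text
time_s: 21.4
tool_pos: [0.5284, -0.2563, 0.0786]
orientation: [0.0, 0.723, 0.691, -0.0]
wrist_force: [-0.1, 0.4, 0.8]
grip_width: 0.861
finger_force: 0.0
time_s: 22.4
tool_pos: [0.5297, -0.2574, 0.2422]
orientation: [0.003, 0.723, 0.691, 0.001]
wrist_force: [0.4, -0.3, -0.7]
grip_width: 0.999
finger_force: 0.0
22.4 [ 0.5297 -0.2574  0.2422] 
 [[ 0.046  0.999  0.005]
 [ 0.999 -0.046 -0.002]
 [-0.002  0.005 -1.   ]] F [ 0.35 -0.31 -0.67] 0.9986580424732094 0.0
```

View pics/final.png

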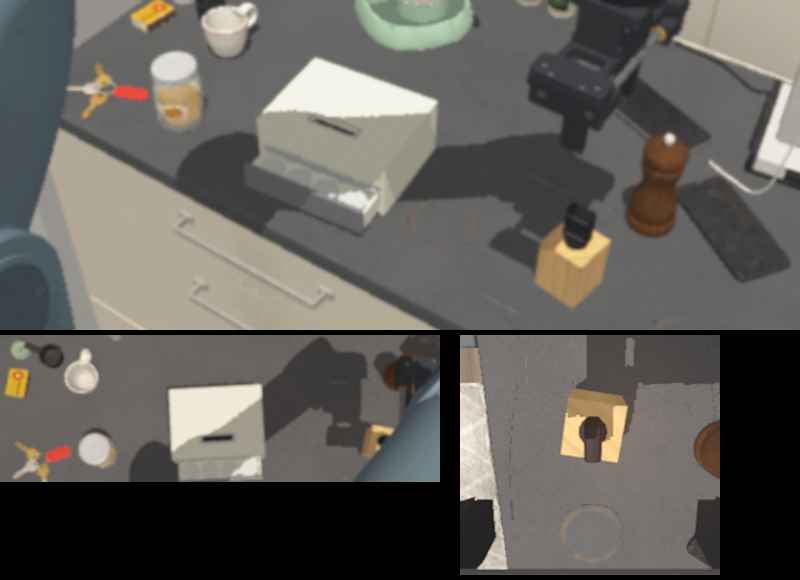

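The drawer is open (front of the box, about (310,190)), the key sits upright on its collar in the stand at about (578,235), and the jar, cup and mill haven't moved. I'm handing the job in.

```bash
python3 -c "
from bench import *
print(close_job())"
```

```text
the job is handed in; nothing more can be done
None
```

Job handed in at about 22.5 s (limit 64 s): the drawer is open 40 mm, the key is back upright on its collar in its stand, and the jar, cup and mill look unmoved in the last pictures; the hand-in call returned no verdict.

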